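Set the turn timer and start it

ROBOT

A 7-joint arm with a two-finger parallel gripper is mounted at the origin on the work surface. World frame = base frame: x ahead of the robot, y to its left, z up, the work surface at z = 0. Lengths are in m, angles in rad, forces in N, time in s.
With the tool pointing down it reaches from about 0.4 to 0.9 m from the base axis. Payload 5.6 kg.
Tool frame: the origin (TCP) lies on the centre line of the jaws, within the pads' length; the fingertips stand 17 mm ahead of it and the grasp point (between the pads) lies 2 mm behind it; z points along the fingers, y is the direction in which the jaws open and shut (so a half turn about z gives the same grasp; the last joint's range is limited). The gripper opens to 92 mm and grips with 3 to 60 N. Pads are 20 mm wide; open, the fingers measure 128 mm over their backs; the gripper's body (75 mm by 189 mm) begins 69 mm behind the grasp point.
Start: joints at [1.174, 0.468, -0.012, 1.603, 0.006, 1.071, -0.056], TCP at [0.225, -0.61, 0.232] pointing down, gripper open.
Joint ranges: [-2.53, 2.53], [-0.31, 2.02], [-1.57, 1.55], [0.28, 2.44], [-1.29, 4.43], [0.15, 1.84], [-2.92, 2.92]. Speed limits (rad/s): [2.57, 2.57, 3.14, 3.14, 3.14, 3.14, 3.14].

INTERFACE

Orientations are given as a rotation vector (axis times angle).
In Python, from rig import readout, capture, camera_model, sign_off, trace, place_of gives the robot as it stands.
- The arm moves only by the shell command python3 -m jog 'ROWS' [FORCE]. ROWS is JSON, one flat list of numbers, 5 for each row, row after row: the shift along the world's x, y, z in cm, then the turn about the world's z in rad, then the opening, from 0 (shut) to 1 (fully open). In form: [dx, dy, dz, yaw, jaw, dx, dy, dz, yaw, jaw, ...]. A call has 1 to 12 rows; each row shifts and turns the commanded pose from where the row before left it; what a row does not reach is not made up. A row lasts 1/12 s, in which the tool goes at most 41.7 mm and 7.16 degrees, less where a joint would pass 70% of its speed; a pose out of reach is approached as far as the arm can. A call is refused whole if a number of a shift passes 4.17 or a number of a turn 0.125, either way. A call with a gripper value outside its range is refused whole. The fingers move at their own pace and stop on an object; FORCE is the grip in N (left out, the last holds). Time passes only in rows, so rows that do not move let the fingers close. It gives the time, the measured TCP pose, the force and the opening at its end, in the units of the state.
- readout.observe(): the state, without advancing time (a new reading comes with each control period).
- capture(name): name is "side" or "top" or "wrist"; returns the picture (420x560x3 uint8, blue, green, red); there is no depth.
- camera_model(name): a dict with "fx", "fy", "cx", "cy" (pixels), "R" (3x3) and "t" (3): a world point X has camera coordinates R X + t. Camera axes: x right, y down, z forward; pixel columns grow to the right and rows downward; lengths in m; the calibration is good to about 2 mm. A picture is of the moment at which its call begins: read the wrist's pose just before it. camera_model takes no time and is no camera call; for the wrist camera it gives the pose at the moment of the call.
- sign_off(): hands the job in, once; it reports no verdict.
Trained networks look in the newest picture that a camera, given by its name, has taken for a name from the list of things; names that differ only in an ending like _2 or _b are one class to them, and where a whole thing is asked for, a point or a joint stands for the part that bears it (a point fixed in the world has none). Each returns a list of dicts, best first, with "confidence" (0 to 1); they miss things now and then, are a little off and sometimes report something else, mostly with a low value. They report only what shows in the picture. A call takes as long as a camera call. They do not tell look-alikes from the thing itself.
- trace(target, camera): "pixels" (420x560 bool, what is visible of it) and "rect" ([left, top, right, bottom] in pixels, round what is visible of it).
- place_of(target, camera): "centre" ([column, row] in pixels: a listed point, or the origin of a listed thing).
The state is a dict: "time": time; "joint_positions": joint angles; "qd": joint speeds; "joint_torque": joint torques, N m; "ee_pos": TCP position; "tcp_rot": TCP orientation; "contact_force": force on the tool from outside, world axes, zero at the start; "wrist_torque": the same for the moment, N m; "finger_gap": opening from 0.0 (shut) to 1.0 (fully open).
Only numpy, scipy, OpenCV 4.12 (cv2) and the standard library are available. Lean on these libraries where they do the work, as an engineer would, in place of code of your own. Each camera call takes 0.05 s, during which the arm holds its last target. There are 200 camera calls.

TASK

Set the turn timer for four minutes: with a fingertip push its slider along the slot until it clicks into the stop beside the four pips, then flick the toggle switch over, away from the timer's front edge, to start the timer. Push gently and grip nothing: the timer stays standing where it is, and the meeples, jar and dice tray around it are left alone.

Things in the scene. Friction and masses are not known exactly. Their poses are not given: they have to be found in the camera images.
- timer: Grey plastic desk timer, loose on four rubber feet, at least 0.6 kg; it stays put against 5 N of sideways push. Box 120 mm (its x) by 204 mm (its y), flat top 41 mm up. Origin: centre of the underside; x from the front edge to the back, z up; yaw within 0.5 rad. On top: the slider's slot along y at x = -24 mm, a flush blank display at the back, the switch near the -y end.
- selector (a joint): Slider position, m: 0 at the one-pip stop, 0.020 two pips, 0.040 three, 0.060 four, 0.080 five; grows to the timer's -y (switch end); the slot ends 3 mm past the outer stops. It glides at about 1.2 N; at each stop a sprung ball drops into a notch: the push needed falls to nothing, within 2 mm the slider is drawn in and centred, and it takes about 4.5 N to leave. Starts at 0 to 0.048.
- knob (a point): Centre of the slider's black cap: 26 mm (timer x, across the slot) by 13 mm (timer y, along the slot) by 14 mm high, with a white index line on top. The cap stands from 2 to 16 mm above the timer's flat top; this point is 9 mm above that top.
- switch (a joint): Angle of the toggle lever, rad: 0 = off, leaning to the timer's front edge (-x); 0.70 = on, leaning to the back (+x). A spring keeps it at either end; it takes 4 to 5 N near the tip to start it, then little, and past the middle (by 0.5) the spring throws it the rest of the way. Starts off.
- switch_tip (a point): Point on the lever's centre line, 3 mm short of its end. The steel bat lever is 9 mm thick here and 5 mm at the pivot. Off, this point is 10 mm to the front (-x) of the pivot and 31 mm above the timer's top; on, 10 mm to the back.
- meeple_a: Acrylic meeple standing behind the timer: 36 mm wide (y), 12 mm thick (x), 38 mm tall. Origin: centre of the underside.
- meeple_b: Second acrylic meeple of the same size standing behind the timer. Origin: centre of the underside.
- jar: Frosted glass jar with bamboo lid, 80 mm across, 100 mm tall, standing to the left beyond the timer. Origin: centre of the underside.
- dice_tray: Black metal dice tray, 160 mm (x) by 220 mm (y), 24 mm high, to the right of the timer, with dice in it. Origin: centre of the underside.
- stop4 (a point): Point on the timer's top face, on the slot's centre line, at the four-pip stop: the slider's index line stands over it when set. The pips, like those on dice, are five dark groups of 1 to 5 (minutes) between slot and front edge, 20 mm apart, one beside each stop; one pip is at the timer's +y end. Axes as the timer's.
- switch_pivot (a point): Pivot of the toggle lever, 4 mm above the timer's top, at timer x = -22, y = -70 mm; the lever swings about the timer's y axis. The steel collar round it is 17 mm across and rises 7 mm above the timer's top. Axes as the timer's.
Mind the look-alikes: they are no part of the job. What is shaped like the timer but orange or red is not meant.

How it is judged:
On the way, in this order (a step that is already met when the one before it is completed fails the run):
1. the slider has clicked into the four-pip stop while the switch is still off (value of joint selector between 0.058 and 0.062 m and value of joint switch below 0.15 rad), for 0.3 s.
2. the switch has been flicked on with the slider still in the four-pip stop (value of joint switch above 0.6 rad and value of joint selector between 0.058 and 0.062 m), for 0.2 s.
At the end, for the whole second after the job is handed in: The slider sits in the four-pip stop (0.060 m, within 2 mm), the switch is on (above 0.6 rad), and the timer stands flat and still on the cabinet within 30 mm of where it was (all of step 2 and height (world z) of timer below 0.004 m and angle between timer's own z axis and vertical below 0.04 rad and distance of timer from where it was at the start of the episode below 0.03 m and linear speed of timer below 0.01 m/s); the robot touches nothing.
It fails at once if the timer is lifted or tipped (more than 10 mm or 0.12 rad) (height (world z) of timer above 0.01 m or angle between timer's own z axis and vertical above 0.12 rad).
It fails at once if the timer is shoved along (more than 30 mm) (distance of timer from where it was at the start of the episode above 0.03 m).
It fails at once if the timer, its slider or its switch is gripped or pressed hard (more than 20 N from the fingers) (contact force between the fingers and timer above 20 N).
It fails at once if a meeple, the jar or the dice tray is moved more than 12 mm (distance of any of meeple_a, meeple_b, jar, dice_tray from where it was at the start of the episode above 0.012 m).
It also fails if it takes over 64 s, if anything falls off the work surface, if the arm or the gripper's body presses on something with over 40 N, if the wrist force passes 120 N, or if a joint passes its speed limit or range.

## Working session

There is one attempt and no reset: what is moved stays moved. The work goes in short steps, Python scripts to look and compute and a shell command to move; the robot and the scene stay as the last step left them, time stands still between calls to the robot, and variables do not carry over. Pictures are saved under pics/ and viewed, about 8 in all and at most 12, crops included, and the job is handed in when it is done.

```bash
mkdir -p pics; cat > h.py <<'E'
import numpy as np,cv2
from rig import readout,capture,camera_model,trace,place_of
def ray(c,px):
    m=camera_model(c) if isinstance(c,str) else c
    R=np.array(m["R"]);t=np.array(m["t"])
    o=-R.T@t; d=R.T@np.array([(px[0]-m["cx"])/m["fx"],(px[1]-m["cy"])/m["fy"],1]); return o,d
def at(c,px,z):
    o,d=ray(c,px); return o+d*(z-o[2])/d[2]
def proj(c,X):
    m=camera_model(c) if isinstance(c,str) else c
    p=np.array(m["R"])@np.array(X)+np.array(m["t"]); return np.array([m["fx"]*p[0]/p[2]+m["cx"],m["fy"]*p[1]/p[2]+m["cy"]])
E
python3 - <<'E'
from h import *
for c in ["side","top"]:
    im=capture(c); cv2.imwrite(f"pics/{c}0.png",im)
    print(c,ray(c,(280,210)))
    for n,z in [("timer",0),("knob",.05),("switch_tip",.072),("switch_pivot",.045),("stop4",.041),("jar",0),("dice_tray",0),("meeple_a",0)]:
        for r in place_of(n,c)[:3]: print(n,round(r["confidence"],2),np.round(r["centre"]),np.round(at(c,r["centre"],z),3))
print(readout.observe())
E
```

```text
side (array([0.32050833, 0.56083268, 0.68965194]), array([ 0.26069746, -0.66724099, -0.69781619]))
timer 0.9 [390. 190.] [ 0.34  -0.289  0.   ]
timer 0.84 [170. 232.] [ 0.787  0.077 -0.   ]
timer 0.66 [283. 360.] [0.423 0.256 0.   ]
knob 0.56 [304. 248.] [0.469 0.034 0.05 ]
knob 0.48 [402. 167.] [ 0.327 -0.335  0.05 ]
knob 0.47 [269. 313.] [0.473 0.206 0.05 ]
switch_tip 0.61 [364. 175.] [ 0.409 -0.231  0.072]
switch_tip 0.6 [264. 387.] [0.422 0.339 0.072]
switch_tip 0.38 [303. 195.] [ 0.523 -0.098  0.072]
switch_pivot 0.97 [298. 205.] [ 0.528 -0.091  0.045]
switch_pivot 0.88 [272. 394.] [0.411 0.335 0.045]
switch_pivot 0.83 [194. 217.] [0.732 0.047 0.045]
stop4 0.98 [387. 175.] [ 0.359 -0.297  0.041]
stop4 0.95 [270. 348.] [0.446 0.264 0.041]
stop4 0.86 [302. 230.] [ 0.494 -0.021  0.041]
jar 0.64 [154. 350.] [0.644 0.334 0.   ]
dice_tray 0.92 [316. 144.] [ 0.589 -0.41   0.   ]
meeple_a 0.69 [237. 258.] [0.606 0.084 0.   ]
top (array([ 0.34140191, -0.0432087 ,  1.55572976]), array([ 0.16429699,  0.00579383, -0.98642051]))
timer 0.81 [184. 268.] [0.425 0.262 0.   ]
timer 0.79 [359. 294
[... 613 characters left out ...]
 0.   ]
{'time': 0.9, 'joint_positions': array([ 1.17397828,  0.46746592, -0.01161776,  1.6027033 ,  0.00604254,
        1.07141201, -0.05631128]), 'qd': array([ 0.00203222,  0.00010931,  0.00080512, -0.00031591, -0.00065338,
        0.00084663, -0.00054203]), 'joint_torque': array([ 1.00642101e-03, -5.20395327e+01, -1.20094555e-02, -2.44053787e+01,
       -5.66888822e-02,  1.13262737e-02,  3.04230855e-05]), 'ee_pos': array([ 0.22517333, -0.60975541,  0.23161315]), 'tcp_rot': array([ 3.09251273e+00,  5.52799181e-01, -8.96133980e-05]), 'contact_force': array([-0.02069791, -0.35161727,  0.54167875]), 'wrist_torque': array([-0.01728577, -0.0207314 ,  0.00150168]), 'finger_gap': 1.0012296657332}
```

View pics/top0.png

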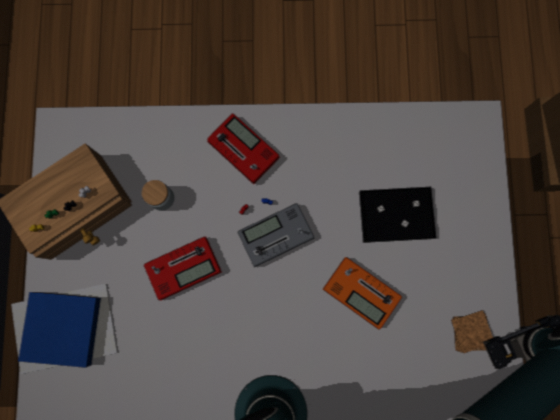

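View pics/side0.png

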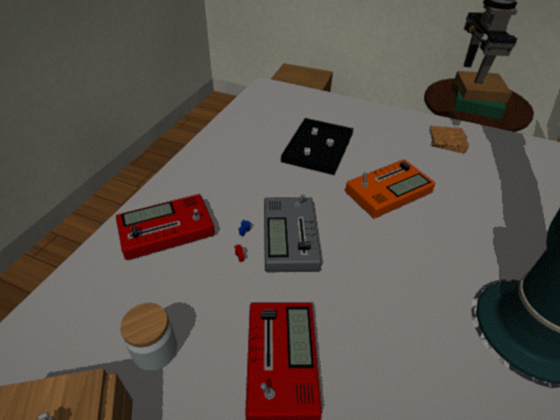

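The job timer is the grey one in the middle: top (276,236), side (292,234). Its knob is near the one-pip end and the switch end points to -y. The red and orange ones are decoys. I'll move in above it with the jaws shut and look from close up.

```bash
python3 -m jog '[1,2.9,0.2,0,0,1,2.9,0.2,0,0,1,2.9,0.2,0,0,1,2.9,0.2,0,0,1,2.9,0.2,0,0,1,2.9,0.2,0,0,1,2.9,0.2,0,0,1,2.9,0.2,0,0,1,2.9,0,0,0,1,2.9,0,0,0]' && python3 -m jog '[1.1,3,0,0,0,1.1,3,0,0,0,1.1,3,0,0,0,1.1,3,0,0,0,1.1,3,0,0,0,1.1,3,0,0,0,1.1,3,0,0,0,1.1,3,0,0.04,0,1.1,3,0,0.04,0,1.1,3,0,0,0,0,0,0,0,0,0,0,0,0,0]'
python3 - <<'E'
from h import *
c="wrist"
m=camera_model(c); im=capture(c); cv2.imwrite("pics/w1.png",im)
for n,z in [("timer",0),("knob",.05),("switch_tip",.072),("switch_pivot",.045),("stop4",.041)]:
    for r in place_of(n,c)[:3]: print(n,round(r["confidence"],2),np.round(r["centre"]),np.round(at(m,r["centre"],z),4))
print(ray(m,(280,210)))
E
```

```text
time: 1.73
ee_pos: [0.3255, -0.3184, 0.248]
tcp_rot: [3.092, 0.552, 0.001]
contact_force: [0.5, 0.1, 0.0]
finger_gap: 0.298
time: 2.73
ee_pos: [0.4355, -0.0183, 0.2477]
tcp_rot: [-3.067, -0.682, -0.001]
contact_force: [0.7, -1.0, -0.1]
finger_gap: 0.009
timer 0.96 [309. 126.] [ 0.5192 -0.019   0.    ]
timer 0.94 [412. 308.] [ 0.3477 -0.2792  0.    ]
timer 0.7 [73. 98.] [0.425  0.2627 0.    ]
knob 0.87 [460. 358.] [ 0.327  -0.3468  0.05  ]
knob 0.69 [256. 148.] [0.4699 0.0292 0.05  ]
knob 0.61 [102.  71.] [0.4745 0.2106 0.05  ]
switch_tip 0.59 [436. 292.] [ 0.4069 -0.2417  0.072 ]
switch_tip 0.54 [386. 154.] [ 0.5253 -0.1013  0.072 ]
switch_tip 0.36 [256. 148.] [0.4718 0.0276 0.072 ]
switch_pivot 0.96 [419. 284.] [ 0.3995 -0.2368  0.045 ]
switch_pivot 0.79 [378. 145.] [ 0.5328 -0.0968  0.045 ]
stop4 0.92 [53. 71.] [0.4506 0.2643 0.041 ]
stop4 0.73 [438. 321.] [ 0.3609 -0.2942  0.041 ]
stop4 0.31 [376. 146.] [ 0.5309 -0.0976  0.041 ]
(array([0.50404367, 0.01362873, 0.40191276]), array([-0.24324601, -0.11189814, -0.96349259]))
```

View pics/w1.png

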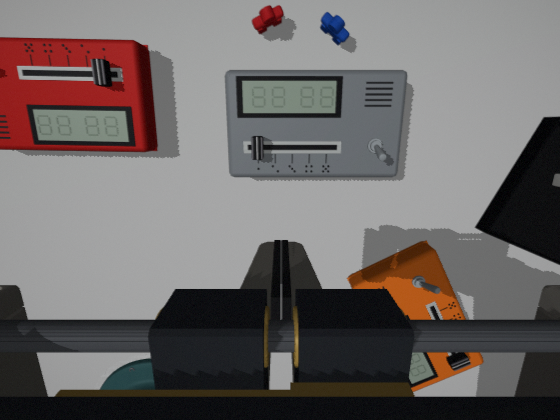

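Wrist view: the grey timer is aligned with the image, with the knob at (258,148) beside the single pip at (259,169), the four-pip group near (309,168) and the switch at (378,147). I'll check the pose with a model overlay and measure the shut fingertips.

```bash
python3 - <<'E'
from h import *
m=camera_model("wrist"); im=cv2.imread("pics/w1.png"); print(m["fx"])
yaw=0.449; c,s=np.cos(yaw),np.sin(yaw); R=np.array([[c,-s],[s,c]])
P=np.array([.532,-.0968]); o=P-R@[-.022,-.070]; print("origin",o)
W=lambda x,y,z:[*(o+R@[x/1000,y/1000]),z/1000]
for p in [(.471,.031),(.4945,-.0215)]: print((R.T@(np.array(p)-o))*1000)
big=cv2.resize(im[50:330,210:430],None,fx=2.7,fy=2.1*1.0,interpolation=cv2.INTER_CUBIC)
def q(X): p=proj(m,X); return (int((p[0]-210)*2.7),int((p[1]-50)*2.1))
for z,col in [(41,(0,255,0)),(0,(255,0,0))]:
    cv2.polylines(big,[np.array([q(W(*k,z)) for k in [(-60,-102),(60,-102),(60,102),(-60,102)]])],True,col,1)
for y in [73,53,33,13,-7]: cv2.circle(big,q(W(-24,y,41)),3,(0,0,255),-1)
cv2.circle(big,q(W(-22,-70,45)),3,(255,0,255),-1); cv2.circle(big,q(W(-32,-70,72)),3,(0,255,255),-1)
e=readout.observe()["ee_pos"]
ty=np.array([np.sin(.4376),-np.cos(.4376),0]) ; tx=np.array([np.cos(.4376),np.sin(.4376),0])
for a in [-10,0,10]:
  for b in [-15,-10,0,10,15]: cv2.circle(big,q(e+tx*a/1000+ty*b/1000-[0,0,.017]),2,(0,255,0) if b else (0,0,255),-1)
cv2.imwrite("pics/w1b.png",big)
E
```

```text
302.1972204242342
origin [ 0.52143485 -0.02418886]
[-21.48028833  71.61062778]
[-23.09797597  14.11381842]
```

View pics/w1b.png

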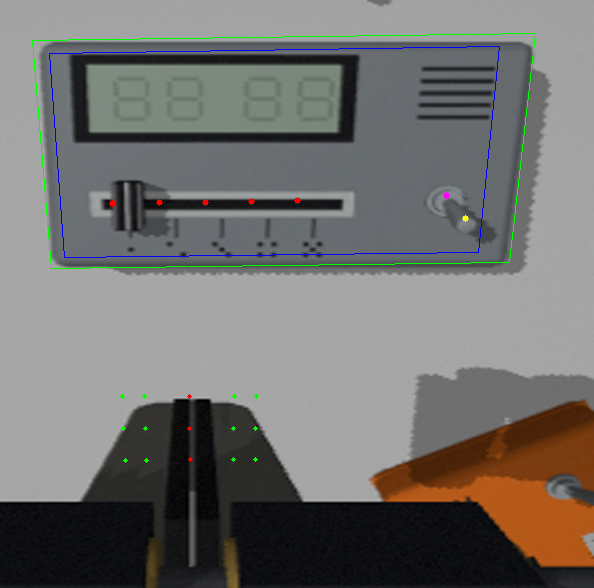

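```bash
python3 - <<'E'
from h import *
from scipy.optimize import least_squares
m={'R':None}; m=camera_model("wrist")
B=lambda u,v:np.array([u/2.7+210,v/2.1+50])
obs=[]
def W(p,x,y,z):
    c,s=np.cos(p[2]),np.sin(p[2]); return [p[0]+c*x-s*y,p[1]+s*x+c*y,z]
def res(p,full=False):
    r=[]
    for i,u in enumerate([130.5,176,221,267,313]): r.append(proj(m,W(p,-.038,p[3]-.02*i,.041))[0]-B(u,0)[0])
    for u,v in [(100,205),(343,204)]: # slot ends, rows only
        a=at(m,B(u,v),.041); y=(-(a[0]-p[0])*np.sin(p[2])+(a[1]-p[1])*np.cos(p[2])); r.append(proj(m,W(p,-.024,y,.041))[1]-B(u,v)[1])
    r+=list(proj(m,W(p,-.022,-.070,.046))-B(441,200))
    r.append(proj(m,W(p,0,.102,.041))[0]-B(45,0)[0]); r.append(proj(m,W(p,0,-.102,.041))[0]-B(528,0)[0])
    for y,u in[(.09,70),(-.09,505)]: r.append(proj(m,W(p,.06,y,.041))[1]-B(0,42)[1]); r.append(proj(m,W(p,-.06,y,.041))[1]-B(0,265)[1])
    return np.array(r)
f=least_squares(res,[.52,-.022,.44,.07],loss='soft_l1'); p=f.x; print(np.round(p,4),np.round(f.fun,1) if 0 else np.round(res(p),1))
for n,q in [("stop1",(-.024,p[3],.05)),("stop4",(-.024,p[3]-.06,.041)),("pivot",(-.022,-.07,.045)),("tip",(-.032,-.07,.072))]: print(n,np.round(W(p,*q),4))
print("knob",np.round(at(m,B(128,205),.054),4))
print("fingertip half width m:",[np.round(at(m,B(u,408),.231),4) for u in (130,192,250)], readout.observe()["ee_pos"])
E
```

```text
[ 0.5204 -0.0257  0.4346  0.0665] [-0.1 -0.   0.2  0.  -0.1 -0.3 -0.   2.6  0.3 -0.1 -1.5 -0.7  1.7 -1.2
  1.3]
stop1 [0.4707 0.0244 0.05  ]
stop4 [ 0.4959 -0.03    0.041 ]
pivot [ 0.53   -0.0985  0.045 ]
tip [ 0.5209 -0.1027  0.072 ]
knob [0.4713 0.0244 0.054 ]
fingertip half width m: [array([ 0.4353, -0.0059,  0.231 ]), array([ 0.4411, -0.0186,  0.231 ]), array([ 0.4466, -0.0304,  0.231 ])] [ 0.43490684 -0.02092504  0.24758751]
```

The pose fit is consistent: slider at the one-pip stop, push direction (0.42,-0.91), fingertip half-width about 13.5 mm. Next I'll go to the +y side of the cap and descend.

```bash
python3 -m jog '[0.7,2.4,-2,0,0,0.7,2.5,-2,0,0,0.8,2.5,-2,0,0,0,0,-3,0,0,0,0,-3,0,0,0,0,-2,0,0,0,0,0,0,0,0,0,0,0,0,0,0,0,0,0,0,0,0,0,0]'
python3 - <<'E'
from h import *
print(readout.observe()["ee_pos"],readout.observe()["contact_force"])
m=camera_model("wrist"); im=capture("wrist"); cv2.imwrite("pics/w2.png",im)
for n,z in [("knob",.05),("switch_tip",.072),("switch_pivot",.045),("stop4",.041)]:
    for r in place_of(n,"wrist")[:2]: print(n,round(r["confidence"],2),np.round(r["centre"]),np.round(at(m,r["centre"],z),4))
E
```

```text
time: 3.87
ee_pos: [0.4584, 0.054, 0.1091]
tcp_rot: [3.068, 0.675, 0.005]
contact_force: [-0.9, -1.1, 0.7]
finger_gap: 0.004
[0.45837695 0.05403882 0.10911253] [-0.86673413 -1.08165517  0.74620356]
knob 0.93 [ 80. 122.] [0.4728 0.2099 0.05  ]
knob 0.82 [318. 232.] [0.4702 0.028  0.05  ]
switch_tip 0.87 [526. 248.] [ 0.5247 -0.1     0.072 ]
switch_pivot 0.73 [498. 226.] [ 0.5299 -0.0955  0.045 ]
stop4 0.86 [  2. 123.] [0.4469 0.2647 0.041 ]
stop4 0.85 [398. 230.] [ 0.4952 -0.0303  0.041 ]
```

View pics/w2.png

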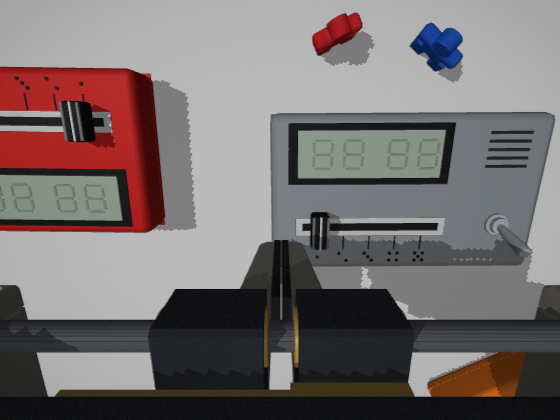

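```bash
python3 -m jog '[0,0,-1,0,0,0,0,-1,0,0,0,0,-1,0,0,0,0,-1,0,0,0,0,-0.5,0,0,0,0,0,0,0,0,0,0,0,0,0,0,0,0,0]'
python3 -m jog '[0.084,-0.181,0,0,0,0.084,-0.181,0,0,0,0.084,-0.181,0,0,0,0.084,-0.181,0,0,0,0,0,0,0,0,0,0,0,0,0]'
python3 -m jog '[0.042,-0.091,0,0,0,0.042,-0.091,0,0,0,0,0,0,0,0,0,0,0,0,0]'
python3 -m jog '[0.042,-0.091,0,0,0,0.042,-0.091,0,0,0,0,0,0,0,0,0,0,0,0,0]'
python3 -c "
from h import *
capture('wrist')
for r in place_of('knob','wrist')[:2]: print(r['centre'],at('wrist',r['centre'],.05))"
```

```text
time: 4.78
ee_pos: [0.4573, 0.0545, 0.0626]
tcp_rot: [-3.068, -0.676, -0.0]
contact_force: [0.2, 0.5, -1.0]
finger_gap: 0.01
time: 5.28
ee_pos: [0.4606, 0.0468, 0.0627]
tcp_rot: [3.068, 0.675, 0.0]
contact_force: [-0.1, -0.1, -0.5]
finger_gap: 0.008
time: 5.62
ee_pos: [0.4611, 0.0456, 0.0626]
tcp_rot: [-3.067, -0.676, 0.0]
contact_force: [-1.4, 1.8, 0.8]
finger_gap: 0.003
time: 5.95
ee_pos: [0.4623, 0.0433, 0.0626]
tcp_rot: [3.068, 0.676, 0.0]
contact_force: [-2.3, 1.9, 1.0]
finger_gap: 0.007
[313.1, 255.7] [0.47137496 0.02580446 0.05      ]
```

```bash

python3 -m jog '[0.042,-0.091,0,0,0,0.042,-0.091,0,0,0,0,0,0,0,0]'
python3 -m jog '[0.042,-0.091,0,0,0,0.042,-0.091,0,0,0,0,0,0,0,0]'
python3 -m jog '[0.084,-0.181,0,0,0,0.084,-0.181,0,0,0,0,0,0,0,0]'
python3 -c "
from h import *
capture('wrist')
for r in place_of('knob','wrist')[:2]: print(r['centre'],at('wrist',r['centre'],.05))
for r in place_of('stop4','wrist')[:2]: print(r['centre'],at('wrist',r['centre'],.041))"
```

```text
time: 6.3
ee_pos: [0.4633, 0.041, 0.0626]
tcp_rot: [3.068, 0.675, 0.0]
contact_force: [-0.6, 1.2, 0.2]
finger_gap: 0.004
time: 6.55
ee_pos: [0.4642, 0.0392, 0.0626]
tcp_rot: [3.068, 0.675, 0.0]
contact_force: [0.5, 1.3, -0.7]
finger_gap: 0.004
time: 6.8
ee_pos: [0.4659, 0.0355, 0.0626]
tcp_rot: [3.068, 0.675, 0.0]
contact_force: [0.1, 0.0, 0.8]
finger_gap: 0.005
[316.3, 256.0] [0.47545857 0.01629776 0.05      ]
[383.7, 196.9] [ 0.52390373 -0.0020506   0.05      ]
[392.6, 249.7] [ 0.4961073 -0.0278879  0.041    ]
```

```bash

python3 -m jog '[0.105,-0.227,0,0,0,0.105,-0.227,0,0,0,0.105,-0.227,0,0,0,0.105,-0.227,0,0,0,0.105,-0.227,0,0,0,0.105,-0.227,0,0,0]'
python3 -m jog '[0.105,-0.227,0,0,0,0.105,-0.227,0,0,0,0.105,-0.227,0,0,0,0.105,-0.227,0,0,0,0.105,-0.227,0,0,0,0.105,-0.227,0,0,0]'
python3 -m jog '[0.105,-0.227,0,0,0,0.105,-0.227,0,0,0,0.105,-0.227,0,0,0,0,0,0,0,0,0,0,0,0,0]'
python3 -c "
from h import *
im=capture('wrist');cv2.imwrite('pics/w3.png',cv2.resize(im[170:330,230:510],None,fx=2.8,fy=2.8,interpolation=2))
print(readout.observe()['ee_pos'])
for r in place_of('knob','wrist')[:2]: print(r['centre'],at('wrist',r['centre'],.05))
for r in place_of('stop4','wrist')[:2]: print(r['centre'],at('wrist',r['centre'],.041))"
```

```text
time: 7.45
ee_pos: [0.4717, 0.0226, 0.0626]
tcp_rot: [-3.068, -0.676, 0.0]
contact_force: [-1.4, 1.5, 0.4]
finger_gap: 0.009
time: 7.95
ee_pos: [0.4782, 0.0087, 0.0626]
tcp_rot: [-3.068, -0.675, 0.0]
contact_force: [-2.3, 4.8, 1.2]
finger_gap: 0.005
time: 8.37
ee_pos: [0.4816, 0.0012, 0.0626]
tcp_rot: [3.067, 0.675, 0.0]
contact_force: [0.5, 0.0, -0.2]
finger_gap: 0.006
[0.48155604 0.00135751 0.06262598]
[314.6, 254.1] [ 0.49186028 -0.01628584  0.05      ]
[332.5, 250.2] [ 0.49574368 -0.02782041  0.041     ]
```

View pics/w3.png

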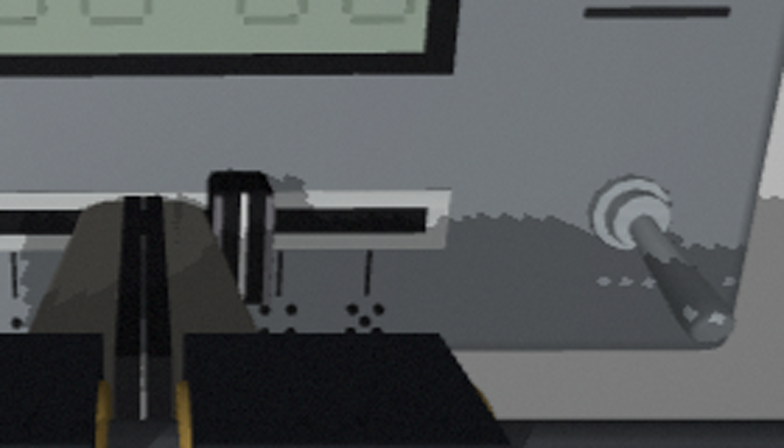

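The index line is at crop column 243 and the four-pip tick at column 279, which leaves 10–14 mm to go. I'll move 7 mm and then feel and look.

```bash

python3 -m jog '[0.105,-0.227,0,0,0,0.105,-0.227,0,0,0,0.084,-0.181,0,0,0,0,0,0,0,0,0,0,0,0,0]'
python3 -c "
from h import *
im=capture('wrist');cv2.imwrite('pics/w4.png',cv2.resize(im[220:290,270:410],None,fx=4,fy=4,interpolation=2))
e=[readout.observe()['ee_pos']]
for r in place_of('knob','wrist')[:1]: print(r['centre'],at('wrist',r['centre'],.05))
for r in place_of('stop4','wrist')[:1]: print(r['centre'],at('wrist',r['centre'],.041))
k=at('wrist',place_of('knob','wrist')[0]['centre'],.05)
c,s=np.cos(.4346),np.sin(.4346)
for p in [k,e[0]]: d=p[:2]-[.5204,-.0257]; print('timer y',-s*d[0]+c*d[1])
m=camera_model('wrist');f=lambda y,z,x=-.024:np.round((proj(m,[.5204+c*x-s*y,-.0257+s*x+c*y,z])-[270,220])*4)
print('stop4 top of cap px',f(.0065,.057),'tick4',f(.0065,.041,-.038))"
```

```text
time: 8.93
ee_pos: [0.4845, -0.0048, 0.0626]
tcp_rot: [3.068, 0.675, 0.0]
contact_force: [-0.6, 0.5, -0.0]
finger_gap: 0.008
[316.1, 254.2] [ 0.49507262 -0.02321325  0.05      ]
[321.1, 249.6] [ 0.49601247 -0.02728429  0.041     ]
timer y 0.013088511943336342
timer y 0.0341841852220851
stop4 top of cap px [235. 170.] tick4 [216. 207.]
```

View pics/w4.png

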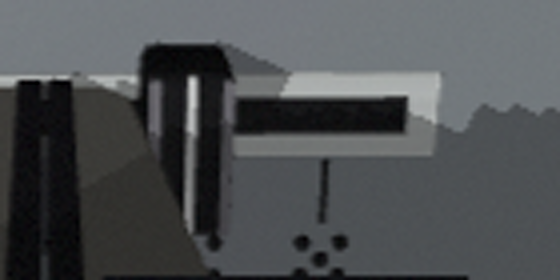

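Tick 5 is at column 325, so tick 4 is at about 199. The index line, parallax-corrected, is at about 180, which leaves 3–4 mm. From here I'll creep and watch the force.

```bash

python3 -m jog '[0.042,-0.091,0,0,0,0.02,-0.045,0,0,0,0,0,0,0,0,0,0,0,0,0]'
python3 -c "
from h import *
im=capture('wrist');cv2.imwrite('pics/w5a.png',im)
for n,z in (('knob',.05),('stop4',.041)): print(n,[ (np.round(r['centre'],1),np.round(at('wrist',r['centre'],z),4)) for r in place_of(n,'wrist')[:1]])"
python3 -m jog '[0.02,-0.045,0,0,0,0.02,-0.045,0,0,0,0,0,0,0,0,0,0,0,0,0]'
python3 -c "
from h import *
im=capture('wrist');cv2.imwrite('pics/w5b.png',im)
for n,z in (('knob',.05),('stop4',.041)): print(n,[ (np.round(r['centre'],1),np.round(at('wrist',r['centre'],z),4)) for r in place_of(n,'wrist')[:1]])
a=[cv2.imread(f'pics/w5{k}.png')[220:290,270:410] for k in 'ab']
cv2.imwrite('pics/w5.png',cv2.resize(np.vstack(a),None,fx=4,fy=4,interpolation=2))"
```

```text
time: 9.47
ee_pos: [0.4849, -0.0057, 0.0626]
tcp_rot: [3.068, 0.676, 0.0]
contact_force: [-0.7, -0.5, 0.1]
finger_gap: 0.002
knob [(array([315.2, 253.4]), array([ 0.4958, -0.0236,  0.05  ]))]
stop4 [(array([318.8, 249.8]), array([ 0.4958, -0.0272,  0.041 ]))]
time: 9.95
ee_pos: [0.4853, -0.0067, 0.0626]
tcp_rot: [3.068, 0.676, -0.0]
contact_force: [0.2, -1.0, -0.1]
finger_gap: 0.002
knob [(array([311.9, 254. ]), array([ 0.4951, -0.0229,  0.05  ]))]
stop4 [(array([317.8, 249.7]), array([ 0.496 , -0.0275,  0.041 ]))]
```

View pics/w5.png

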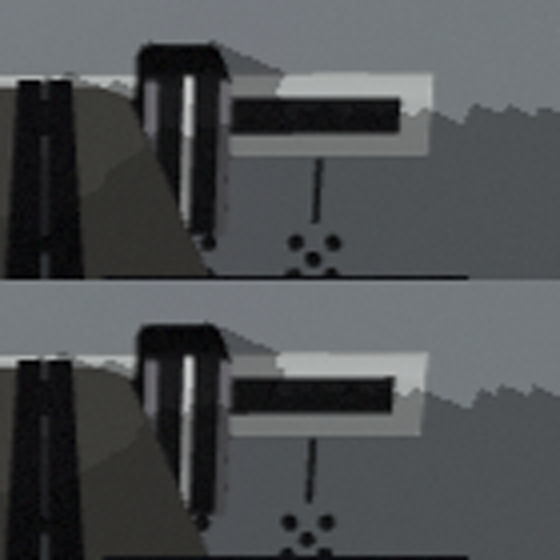

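```bash
python3 -c "
from h import *
m=camera_model('wrist'); c,s=np.cos(.4346),np.sin(.4346)
def ty(u,v,z):
    p=at(m,(270+u/4,220+v/4),z)[:2]-[.5204,-.0257]; return np.round(1000*np.array([c*p[0]+s*p[1],-s*p[0]+c*p[1]]),1)
print('slot end',ty(393,115,.041),'-> stop4 = +23'); print('tick5 top',ty(312,160,.041),'bottom',ty(309,222,.041),'-> stop4=+20')
print('index top far',ty(189,78,.057),'near',ty(187,140,.057), 'cap R edge',ty(230,78,.057))
print(readout.observe()['ee_pos'], ty(44*1,80,.0456))
"
```

```text
slot end [-22.3 -23. ] -> stop4 = +23
tick5 top [-29.9 -10.8] bottom [-40.8 -10.9] -> stop4=+20
index top far [-9.9 11.2] near [-19.3  11.2] cap R edge [-9.9  5.4]
[ 0.48529184 -0.00660472  0.06259472] [-14.6  31.7]
```

Relative to tick 5, stop 4 is at y=9.1 and the index line at 11.2, so about 2 mm remain. I'll creep on.

```bash
cat > rel.py <<'E'
from h import *
import sys
im=capture('wrist'); m=camera_model('wrist'); cv2.imwrite(f'pics/{sys.argv[1]}.png',im)
c,s=np.cos(.4346),np.sin(.4346)
g=cv2.resize(cv2.cvtColor(im,cv2.COLOR_BGR2GRAY)[220:290,270:410],None,fx=4,fy=4,interpolation=2).astype(float)
def ty(u,v,z):
    p=at(m,(270+u/4,220+v/4),z)[:2]-[.5204,-.0257]; return 1000*(-s*p[0]+c*p[1])
a=g[95:130,170:210].mean(0); i=170+a.argmax(); b=g[170:210,250:340].mean(0); t=250+b.argmin()
print('index px',i,'tick5 px',t,'remaining mm',round(ty(i,112,.057)-ty(t,190,.041)-20,2),readout.observe()['contact_force'].round(1))
E
python3 -m jog '[0.02,-0.045,0,0,0,0,0,0,0,0,0,0,0,0,0]';python3 rel.py r1
python3 -m jog '[0.02,-0.045,0,0,0,0,0,0,0,0,0,0,0,0,0]';python3 rel.py r2
```

```text
time: 10.35
ee_pos: [0.4855, -0.0071, 0.0626]
tcp_rot: [3.068, 0.676, 0.0]
contact_force: [0.1, -0.3, -0.1]
finger_gap: 0.003
index px 196 tick5 px 308 remaining mm 0.5 [-1.   0.7  0.4]
time: 10.65
ee_pos: [0.4857, -0.0075, 0.0626]
tcp_rot: [3.068, 0.676, 0.0]
contact_force: [0.6, -0.8, -0.3]
finger_gap: 0.002
index px 194 tick5 px 305 remaining mm 0.3 [-0.8  0.8 -0.3]
```

The index line jumped ahead of the finger and stayed there: it clicked, with about 0.3 mm residual. I'll back off, lift and verify.

```bash

python3 -m jog '[-0.17,0.36,0,0,0,-0.17,0.36,0,0,0,0,0,1.5,0,0,0,0,2,0,0,0,0,2,0,0,0,0,1.5,0,0,0,0,0,0,0,0,0,0,0,0]'
python3 -m jog '[0.2,-2,0,0,0,0.2,-2,0,0,0,0.2,-2,0,0,0,0.2,-2,0,0,0,0.2,-2,0,0,0,0.15,-1.5,0,0,0,0,0,0,0,0,0,0,0,0,0]'
python3 -c "
from h import *
e=readout.observe()['ee_pos'];m=camera_model('wrist');im=capture('wrist');
for n,z in [('knob',.05),('switch_tip',.072),('switch_pivot',.045),('stop4',.041)]:
    for r in place_of(n,'wrist')[:2]: print(n,round(r['confidence'],2),np.round(r['centre']),np.round(at(m,r['centre'],z),4))
print(e);cv2.imwrite('pics/w6.png',im)"
```

```text
time: 11.37
ee_pos: [0.4825, -0.0001, 0.133]
tcp_rot: [3.067, 0.676, 0.002]
contact_force: [-0.3, -0.1, -0.5]
finger_gap: 0.007
time: 12.03
ee_pos: [0.4929, -0.1153, 0.1313]
tcp_rot: [-3.067, -0.673, 0.003]
contact_force: [-0.3, 1.2, -0.6]
finger_gap: 0.007
knob 0.82 [176. 172.] [ 0.4955 -0.0243  0.05  ]
knob 0.58 [281. 187.] [ 0.5194 -0.1035  0.05  ]
switch_tip 0.58 [277. 186.] [ 0.5229 -0.0985  0.072 ]
switch_pivot 0.85 [275. 169.] [ 0.5296 -0.0937  0.045 ]
stop4 0.75 [184. 168.] [ 0.4991 -0.0262  0.041 ]
[ 0.49289023 -0.11529167  0.13133603]
```

View pics/w6.png

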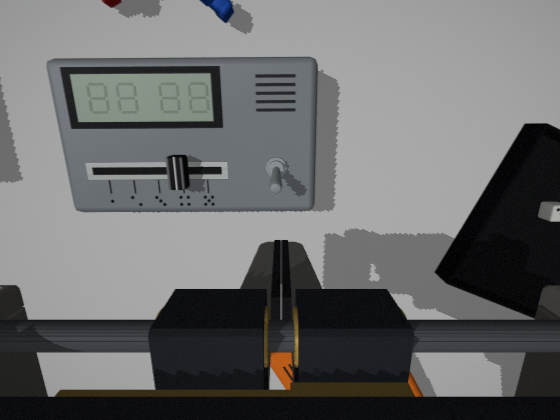

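Slider confirmed at four pips: cap at (178,172) over the tick at (183,188), matching within parallax. The lever at (276,185) is straight ahead of the finger, so I'll descend in front of it and push toward the back.

```bash

python3 -m jog '[0,0,-1.5,0,0,0,0,-1.5,0,0,0,0,-1.5,0,0,0,0,-0.9,0,0,0,0,0,0,0,0,0,0,0,0]'
python3 -m jog '[0.18,0.084,0,0,0,0.18,0.084,0,0,0,0.18,0.084,0,0,0,0.18,0.084,0,0,0,0,0,0,0,0]'
python3 -m jog '[0.18,0.084,0,0,0,0.18,0.084,0,0,0,0.18,0.084,0,0,0,0,0,0,0,0]'
python3 -m jog '[0.18,0.084,0,0,0,0.18,0.084,0,0,0,0.18,0.084,0,0,0,0,0,0,0,0]'
python3 -m jog '[0.18,0.084,0,0,0,0.18,0.084,0,0,0,0.18,0.084,0,0,0,0,0,0,0,0]'
```

```text
time: 12.78
ee_pos: [0.4937, -0.1147, 0.0785]
tcp_rot: [-3.067, -0.677, 0.001]
contact_force: [-0.5, -1.0, 0.8]
finger_gap: 0.002
time: 13.2
ee_pos: [0.5017, -0.1117, 0.079]
tcp_rot: [3.068, 0.676, 0.002]
contact_force: [-0.2, 1.6, -1.7]
finger_gap: 0.008
time: 13.53
ee_pos: [0.5068, -0.1091, 0.0786]
tcp_rot: [-3.068, -0.676, -0.001]
contact_force: [-0.1, 0.7, -0.5]
finger_gap: 0.007
time: 13.87
ee_pos: [0.5114, -0.107, 0.0785]
tcp_rot: [3.068, 0.676, -0.002]
contact_force: [-1.4, -1.3, 1.0]
finger_gap: 0.003
time: 14.2
ee_pos: [0.5183, -0.1038, 0.0788]
tcp_rot: [-3.068, -0.677, -0.003]
contact_force: [0.2, -0.9, -0.3]
finger_gap: 0.003
```

```bash

python3 -m jog '[0.18,0.084,0,0,0,0.18,0.084,0,0,0,0,0,0,0,0]'
python3 -m jog '[0.18,0.084,0,0,0,0.14,0.065,0,0,0,0,0,0,0,0,0,0,0,0,0]'
python3 -c "
from h import *
im=capture('wrist');cv2.imwrite('pics/w7.png',cv2.resize(im[150:320,200:400],None,fx=3,fy=3,interpolation=2))"
```

```text
time: 14.45
ee_pos: [0.5216, -0.1022, 0.0787]
tcp_rot: [-3.068, -0.677, -0.002]
contact_force: [1.0, -0.4, -0.3]
finger_gap: 0.006
time: 14.78
ee_pos: [0.5241, -0.1011, 0.0786]
tcp_rot: [-3.068, -0.676, -0.0]
contact_force: [0.9, -0.4, -0.4]
finger_gap: 0.003
```

View pics/w7.png

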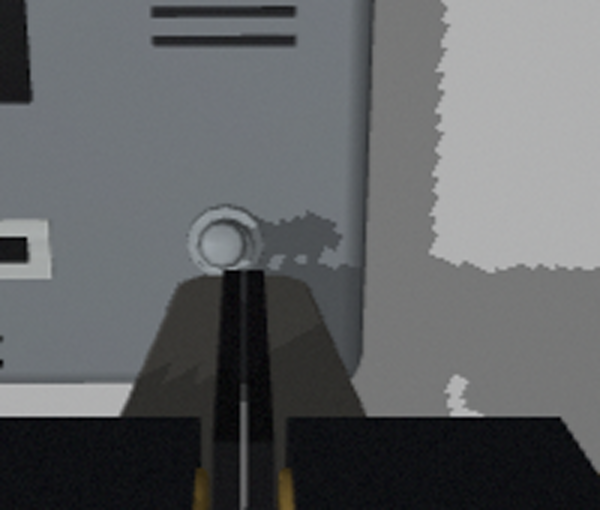

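The lever is seen end-on, with tip (222,242) over collar (225,240). The camera is 0.34 rad behind vertical, so the lever is leaning back, i.e. on. I'll retract and verify.

```bash

python3 -m jog '[-0.3,-0.14,0,0,0,-1,-0.45,0.5,0,0,-1,-0.45,1,0,0,-0.5,-0.2,2,0,0,0,0,2.5,0,0,0,0,2.5,0,0,0,0,2,0,0,0,0,0,0,0,0,0,0,0,0,0,0,0,0,0]'
python3 -c "
from h import *
e=readout.observe()['ee_pos'];m=camera_model('wrist');im=capture('wrist');
for n,z in [('knob',.05),('switch_tip',.072),('switch_pivot',.045),('stop4',.041),('timer',0)]:
    for r in place_of(n,'wrist')[:2]: print(n,round(r['confidence'],2),np.round(r['centre']),np.round(at(m,r['centre'],z),4))
print(e);cv2.imwrite('pics/w8.png',im)"
```

```text
time: 15.67
ee_pos: [0.4949, -0.114, 0.1831]
tcp_rot: [3.068, 0.675, -0.002]
contact_force: [-0.1, 0.6, 0.2]
finger_gap: 0.003
switch_tip 0.7 [279. 154.] [ 0.5414 -0.0914  0.072 ]
switch_pivot 0.64 [278. 162.] [ 0.5318 -0.094   0.045 ]
stop4 0.79 [199. 169.] [ 0.493  -0.0273  0.041 ]
stop4 0.56 [211. 140.] [ 0.5237 -0.0275  0.041 ]
timer 0.61 [210. 138.] [ 0.5202 -0.0186  0.    ]
[ 0.49486217 -0.11397216  0.18306755]
```

View pics/w8.png

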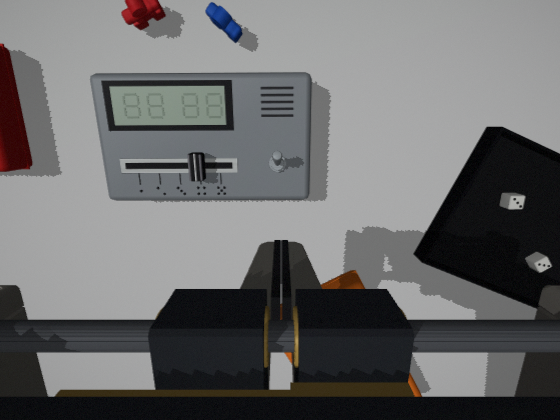

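The tip (279,154) now lies about 10 mm behind the pivot, so the switch is on. The slider (197,167) is still over the four-pip tick, and the timer and its neighbours are in place.

```bash
python3 -c "
from rig import sign_off
print(sign_off())"
```

```text
the job is handed in; nothing more can be done
None
```

I set the timer and handed the job in at about 16 s on the robot's clock. With the jaws shut, I pushed the slider from the one-pip stop to the four-pip stop. I then flicked the switch toward the back and pulled the gripper clear. No verdict was reported, so what follows is from my own readings.

**What the last picture showed:**
- **Slider:** the index line stands over the four-pip tick, allowing for viewing angle. I saw it jump ahead of the finger as it clicked in, with about 0.3 mm left by my measurement. The network missed the knob in this last picture, so that check is by eye.
- **Switch:** the tip is about 10 mm behind the pivot, which is the on position.
- **Timer:** its centre is at (0.520, -0.019), within about 1 mm of where the wrist camera first placed it.
- **Surroundings:** the meeples and dice tray look unmoved. The jar was out of view, but the arm never went near it.
- **Robot:** it is clear of everything. The highest contact force I read was about 5 N, though I only saw readings at the end of each move.

**What disagreed:** estimates of the slider's and the stop's positions differed by 3 to 4 mm between views. I made the final approach by measuring the slider against the timer's own pip ticks instead.

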